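# Index the sample carousel past its locking nut

### The arm

A 6-joint arm with a two-finger parallel gripper is mounted at the origin on the work surface. World frame = base frame: x ahead of the robot, y to its left, z up, the work surface at z = 0. Lengths are in mm, angles in rad, forces in N, time in s.
With the tool pointing down it reaches from about 275 to 725 mm from the base axis. Payload 15.9 kg.
Tool frame: the origin (TCP) lies between the finger pads; the fingertips stand tip_reach ahead of it and the grasp point (between the pads) lies 3 mm ahead of it (tip_reach is the distance from the TCP to the fingertips, in mm); z points along the fingers, y is the line along which they close (so a half turn about z gives the same grasp; the last joint's range is limited). The gripper opens to 85 mm and grips with 20 to 120 N. Pads are 22 mm wide; open, the fingers measure 114 mm over their backs; the gripper's body (76 mm by 85 mm) begins 54 mm behind the grasp point. The pads swing forward as they close: fully open they stand 13 mm farther back than shut.
Start: joints at [1.313, 0.213, -0.034, 1.323, 0, 1.571], TCP at [127.471, 483.463, 253.306] pointing down, gripper open.
Joint ranges: [-2.98, 2.98], [-0.74, 1.72], [-1.14, 1.35], [-2.1, 2.04], [-1.57, 1.44], [-3.14, 3.14]. Speed limits (rad/s): [1.89, 1.89, 2.39, 2.57, 3.14, 3.14].

### API

Orientations are given as a rotation vector (axis times angle).
In Python, from bench import move_ptp, move_straight, movej, open_gripper, gripper_close, hold, inverse_kinematics, snapshot, PlanningError, job_done, read_t, read_q, read_qd, read_joint_torque, read_ee_pos, read_tool_rot, read_force, read_ft_torque, read_grip_width, read_grip_force, tip_reach gives the robot as it stands. The module is installed in compiled form; this text tells all that it offers. Calls block until the motion is done:
- move_ptp(position, orientation): joint-space move of the TCP to a pose.
- move_straight(position, orientation=None, max_speed=150, threshold=None): straight line of the TCP; orientation=None keeps the orientation; max_speed is the mean speed in mm/s. With threshold (N) it stops when the force on the tool has changed by that much, and returns True; else False.
- movej(angles): joint-space move.
- open_gripper() and gripper_close(grasp_force=None): open the fingers fully, or close them until they stop; grasp_force is the grip in N (None keeps the last).
- hold(seconds).
- inverse_kinematics(position, orientation): joint angles nearest the present ones, or None.
- snapshot(name): name is "scene" or "top" or "wrist"; returns a dict with "image" (384x512x3 uint8, red, green, blue), "K" (3x3 intrinsics, pixels), "T" (4x4, takes a point from camera to world coordinates). Camera axes: x right, y down, z forward; pixel columns grow to the right and rows downward; lengths in mm; the calibration is good to about 2 mm. A picture is of the moment at which its call begins. There is no depth.
A pose or a line that the arm cannot do raises PlanningError and nothing moves.
- job_done(): hands the job in; it is judged then, once.
Readings, each from a call of its own:
- read_t(): time.
- read_q(): joint angles.
- read_qd(): joint speeds.
- read_joint_torque(): joint torques, N m.
- read_ee_pos(): TCP position.
- read_tool_rot(): TCP orientation.
- read_force(): force on the tool from outside, world axes, zero at the start.
- read_ft_torque(): the same for the moment, N m.
- read_grip_width(): opening from 0.0 (shut) to 1.0 (fully open).
- read_grip_force(): force on a finger pad.
Only numpy, scipy, OpenCV 4.12 (cv2) and the standard library are available. Lean on these libraries where they do the work, as an engineer would, in place of code of your own. Each camera call takes 0.05 s, during which the arm holds its last target. There are 200 camera calls.

### The job

Unlock the sample carousel by turning its centre wing nut about a fifth of a turn (at least 60 degrees); nobody noted whether its thread is left- or right-handed, so try it gently and go the way that gives, without moving the rotor yet. Then turn the rotor the shorter way round until its tall capped canister stands squarely beside the square marker post on the edge of the white deck. Finally turn the nut back to where it was, snug against its stop, let go, and leave the bottle, rack and beaker alone.

Things in the scene. Friction and masses are not known exactly. Their poses are not given: they have to be found in the camera images.
- nut_grip (a point): Grip point of the steel wing nut: on the rotor's vertical axis (also the carousel's centre), 136 mm above the table. The wing is an upright bar 90 mm long, 16 mm thick and 28 mm high (118 to 146 mm above the table), centred on the axis over a round collar 40 mm across whose top is 115 mm above the table. The point's y axis runs along the bar, its x axis across the thickness, z up; it turns with the nut.
- nut (a joint): Turn of the wing nut in rad, counter-clockwise from above positive. It reads 0 at the start, when it is tight (locked). One way it is blocked at once by a hard stop (within about 0.06 rad, 0.1 if forced); the other way it turns against a steady drag of about 0.22 N m, up to an end stop at 1.6 rad. Which way is which differs from unit to unit and cannot be seen. Tight again means back within 0.15 rad of 0.
- canister (a point): Centre of the tall capped steel canister fixed on the rotor: a plain upright round cylinder 32 mm in diameter, its top 164 mm and its foot 90 mm above the table, the point 127 mm above the table and 105 mm from the rotor's axis. It is the only tall thing on the rotor's rim: the other five stations, 60 degrees apart, are empty white sleeves 44 mm across whose tops are 98 mm above the table. It can be gripped from above and carried round the axis, turning the rotor.
- rotor (a joint): Turn of the rotor (dark steel disc 264 mm across, top 84 mm above the table) in rad, counter-clockwise from above positive; endless, stays where it is left, drag about 0.12 N m. 0 when the canister lies towards the unit's front (its -x side). The canister is beside a side edge's middle at +1.57 (unit's right, -y) or -1.57 (unit's left, +y). Turning it past 2.4 or -2.4 is the long way round. It is to be turned only while the nut is undone.
- marker: The marker post: upright square dark-steel post, 22 x 22 mm and 32 mm tall, fixed on the white deck 150 mm from the rotor's axis, at the middle of the unit's left (+y) or right (-y) edge; which one differs. Origin at its foot, 70 mm above the table; its axes are those of the unit. The canister stands squarely beside it when post, canister and rotor axis are in line, the canister 45 mm from the post centre to centre.
- blank: A small flat round dark-steel cap, 14 mm across and only 5 mm high, on the opposite edge of the deck from the marker post, also 150 mm from the axis; not the target. Origin at its foot.
- unit: The carousel unit: white square housing 330 x 330 mm, 70 mm high, fixed to the bench. Origin under its centre at table height, on the rotor's axis; -x is its front, z up.
- reagent: Bystander: amber bottle 70 mm across, 125 mm tall, standing to the right of the unit; origin at its foot.
- rack: Bystander: white rack 100 x 200 mm with four tubes, 101 mm tall, standing to the left of the unit; origin under its centre.
- beaker: Bystander: steel beaker 70 mm across, 85 mm tall, beyond the unit on the side away from the robot; origin at its foot.

How it is judged:
By the outcome, as a careful person would: the job done as asked, in the order asked, and still so for the second after the job is handed in, with the robot touching nothing.
It also fails if it takes over 72 s, if anything falls off the work surface, if the arm or the gripper's body presses on something with over 40 N, if the wrist force passes 120 N, or if a joint passes its speed limit or range.

## Working session

There is one attempt and no reset: what is moved stays moved. The work goes in short steps, each a Python script; the robot and the scene stay as the last script left them, time stands still between calls to the robot, and variables do not carry over. Pictures are saved under pics/ and viewed, at most 10 in all, crops included, and the job is handed in when it is done.

```bash
mkdir -p pics; python3 - <<'E'
from bench import *
import cv2,numpy as np
for n in("top","scene"):
    s=snapshot(n);cv2.imwrite(f"pics/{n}.png",s["image"][:,:,::-1]);np.savez(n+".npz",**s)
    print(n,s["K"].tolist(),s["T"].round(3).tolist())
print(tip_reach() if callable(tip_reach) else tip_reach,read_t(),read_tool_rot())
E
```

```text
top [[427.31474372067163, 0.0, 248.33301099539733], [0.0, 427.31474372067163, 193.86472840217635], [0.0, 0.0, 1.0]] [[-0.024, -0.99, 0.14, 493.321], [-0.999, 0.027, 0.024, 33.626], [-0.028, -0.139, -0.99, 1293.287], [0.0, 0.0, 0.0, 1.0]]
scene [[400.24334368429635, 0.0, 257.4156349194889], [0.0, 400.24334368429635, 192.53994265581363], [0.0, 0.0, 1.0]] [[0.866, 0.27, -0.421, 1060.869], [0.5, -0.478, 0.722, -658.433], [-0.006, -0.836, -0.549, 656.004], [0.0, 0.0, 0.0, 1.0]]
22.0 0.1 [-4.03743029e-01 -3.11542857e+00  1.65424631e-03]
```

View pics/top.png

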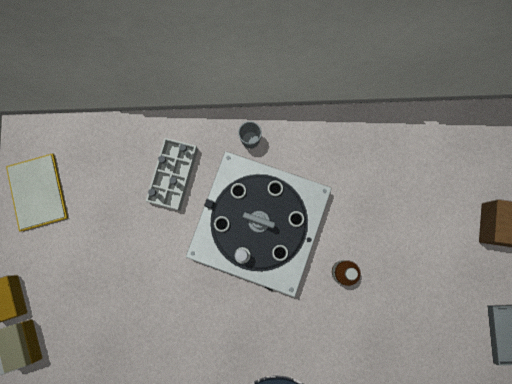

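View pics/scene.png

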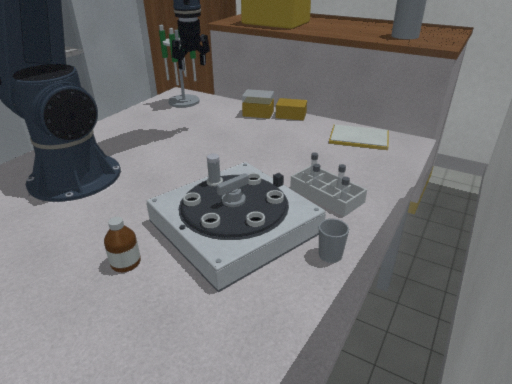

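The top view shows the unit centred near (259,222). The wing bar runs from (243,216) to (275,228), the capped canister is at (242,256), the square post at (209,204) on the left, and the flat cap at (309,240). Next I'll measure these.

```bash
cat > h.py <<'E'
from bench import *
import cv2,numpy as np
def ray(s,px,z):
    d=s["T"][:3,:3]@np.linalg.solve(s["K"],[px[0],px[1],1]);o=s["T"][:3,3]
    return (o+d*(z-o[2])/d[2])[:2]
def proj(s,p):
    c=np.linalg.inv(s["T"])@[*p,1];u=s["K"]@c[:3];return u[:2]/u[2]
def rot(yaw): # tool down, closing line (tool y) along world angle yaw
    y=np.array([np.cos(yaw),np.sin(yaw),0]);z=np.array([0,0,-1.]);x=np.cross(y,z)
    return cv2.Rodrigues(np.column_stack([x,y,z]))[0].ravel()
E
python3 - <<'E'
from h import *
s=dict(np.load("top.npz"));im=s["image"]
g=im.mean(2)
roi=np.zeros(g.shape,bool);roi[150:300,185:335]=1
d=((g<75)&roi).astype(np.uint8)
cs,_=cv2.findContours(d,cv2.RETR_EXTERNAL,cv2.CHAIN_APPROX_NONE)
for c in sorted(cs,key=cv2.contourArea)[-5:]:
    m=cv2.minEnclosingCircle(c); M=cv2.moments(c); print(len(c),cv2.contourArea(c),m)
    if cv2.contourArea(c)>3000:
        P=np.array([ray(s,q[0],84) for q in c],np.float32); ctr,r=cv2.minEnclosingCircle(P)
        print("disc",ctr,r); A=np.c_[2*P,np.ones(len(P))];x=np.linalg.lstsq(A,(P**2).sum(1),rcond=None)[0];print(x[:2],np.sqrt(x[2]+x[:2]@x[:2]))
for n,p,z in(("post",(209,204),102),("blank",(309,240),75),("can",(242,255.5),164),("w1",(243,216),146),("w2",(275,228),146)):print(n,ray(s,p,z))
for q in((228,157),(327,190),(293,291),(192,254)):print(ray(s,q,70))
cv2.imwrite("pics/crop.png",cv2.resize(im[150:300,185:335,::-1],(600,600),interpolation=cv2.INTER_CUBIC))
E
```

```text
2 0.0 ((185.5, 150.0), 0.5001000165939331)
15 5.5 ((268.5, 288.5), 3.8079864978790283)
9 7.5 ((308.29998779296875, 239.6999969482422), 1.838579535484314)
85 46.5 ((191.0, 171.0), 21.840429306030273)
286 7216.0 ((254.8893280029297, 219.77809143066406), 52.73851013183594)
disc (590.9202880859375, 47.56549072265625) 149.48641967773438
[584.71007471  38.95229531] 136.33810719451102
post [635.93326058 174.34296038]
blank [ 529.13202135 -104.70105295]
can [490.47839442  81.8725067 ]
w1 [595.65650985  77.67124622]
w2 [561.21092825  -7.33865772]
[776.94494531 120.77702786]
[ 671.17810543 -163.13583261]
[388.71522287 -54.58163148]
[497.82375511 228.18651051]
```

View pics/crop.png

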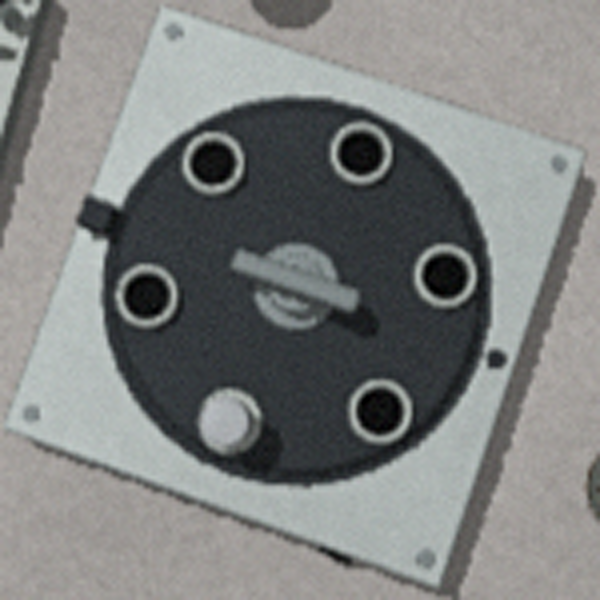

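```bash
python3 - <<'E'
from h import *
s=dict(np.load("top.npz"))
f=lambda u,v,z:ray(s,(185+u/4-.375,150+v/4-.375),z)
S=[f(u,v,98) for u,v in((213,162),(380,410),(445,275),(147,296))]
print("ctr sleeves",np.mean(S,0),"wing",f(295,278,146),"can",f(225,418,164))
C=np.array([584,33.])
for yaw in(-22,158):
  for d in(-90,-75,0,75,90):
    q=inverse_kinematics([*C,141],rot(np.radians(yaw+d)));print(yaw,d,None if q is None else np.round(q,2))
y=np.radians(-22)
move_ptp([*(C-[60,0]),330],rot(y));w=snapshot("wrist");np.savez("w1.npz",**w);cv2.imwrite("pics/w1.png",w["image"][:,:,::-1]);print(read_t(),read_q(),w["T"].round(2).tolist())
E
```

```text
ctr sleeves [585.09071393  36.30470516] wing [586.15548985  36.50784763] can [494.11154185  84.74358353]
-22 -90 [ 0.06  0.43 -0.02  1.12 -0.   -2.7 ]
-22 -75 [ 0.06  0.43 -0.02  1.12  0.   -2.96]
-22 0 [ 0.06  0.43 -0.02  1.12  0.    2.01]
-22 75 [ 0.06  0.43 -0.02  1.12  0.    0.7 ]
-22 90 [ 0.06  0.43 -0.02  1.12  0.    0.44]
158 -90 [ 0.06  0.43 -0.02  1.12  0.    0.44]
158 -75 [ 0.06  0.43 -0.02  1.12  0.    0.18]
158 0 [ 0.06  0.43 -0.02  1.12  0.   -1.13]
158 75 [ 0.06  0.43 -0.02  1.12  0.   -2.44]
158 90 [ 0.06  0.43 -0.02  1.12 -0.   -2.7 ]
2.3167 [6.43345209e-02 2.70359240e-01 2.32522385e-01 1.53308471e+00
 1.05386819e-04 2.01752616e+00] [[0.93, -0.36, -0.11, 552.35], [-0.37, -0.89, -0.27, 104.29], [-0.0, 0.29, -0.96, 451.43], [0.0, 0.0, 0.0, 1.0]]
```

View pics/w1.png

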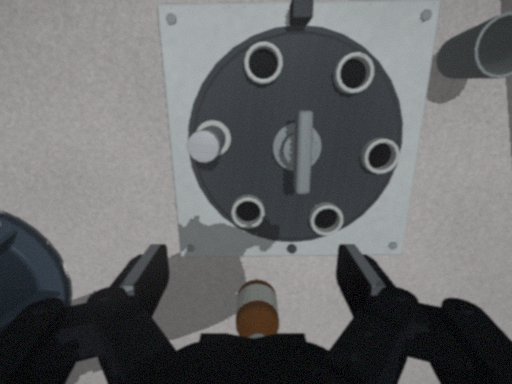

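The wrist view shows the wing's top edge from (305,111) to (302,193) and sleeves at (264,62), (355,73), (381,155), (327,218) and (249,211). The deck screws are at (171,19), (425,15), (393,245) and (189,248), the post is at the top near (301,12), and the cap is at (292,249).

```bash
python3 - <<'E'
from h import *
s=dict(np.load("w1.npz"))
f=lambda u,v,z:ray(s,(u,v),z)
ang=lambda v:np.degrees(np.arctan2(v[1],v[0]))
a,b,c,d=[f(*p,98) for p in((264,62),(327,218),(355,73),(249,211))]
C=(a+b+c+d)/4;print("C",(a+b)/2,(c+d)/2,C)
print("sleeve angs mod 60",[round((ang(p-C))%60,1) for p in(a,b,c,d,f(381,155,98))])
q=[f(*p,70) for p in((171,19),(425,15),(393,245),(189,248))];print("screw ctr",np.mean(q,0),[round(ang(v),1) for v in(q[1]-q[0],q[2]-q[3],q[0]-q[3],q[1]-q[2])])
w1,w2=f(305,111,146),f(302,193,146);print("wing",(w1+w2)/2,ang(w1-w2),np.linalg.norm(w1-w2))
print("blank ang",f(292,249,75)-C,ang(C-f(292,249,75)))
can=f(204,147,164);print("can",can-C,ang(can-C),np.linalg.norm(can-C))
p=f(301,27,70);print("post foot near",ang(p-C),p-C)
E
```

```text
C [586.25227203  38.60782458] [586.32846302  37.68845876] [586.29036752  38.14814167]
sleeve angs mod 60 [np.float64(32.5), np.float64(32.5), np.float64(32.0), np.float64(32.5), np.float64(32.3)]
screw ctr [584.44196005  36.89091528] [np.float64(-21.1), np.float64(-20.9), np.float64(68.5), np.float64(69.2)]
wing [584.3936049   37.77728134] 69.04044958687871 87.47781123570321
blank ang [ -54.93151219 -141.40931968] 68.7709669209385
can [-93.43504149  46.76983381] 153.40929123964344 104.48695771615357
post foot near 67.60762219323502 [ 51.89127694 125.94522808]
```

```bash
cat >> h.py <<'E'
C=np.array([585,37.3]);W=158.8
def turn(a,z=140): # rotate in place about C, deg offset from W
    move_straight([*C,z],rot(np.radians(W+a)))
def st(l=""):print(l,"t",round(read_t(),1),"F",read_force().round(1),"M",read_ft_torque().round(2),"gw",round(read_grip_width(),3),"gf",round(float(np.max(read_grip_force())),0),"p",read_ee_pos().round(1),"q6",round(read_q()[5],3))
E
python3 - <<'E'
from h import *
move_ptp([*C,220],rot(np.radians(W)));st()
print(move_straight([*C,140],max_speed=60,threshold=6));st("down")
gripper_close(40);st("closed")
for a in(1.5,3,0,-1.5,-3,0):
    turn(a);hold(.2);st(a)
E
```

```text
t 5.0 F [ 1.5 -0.8  0.3] M [-0.06  0.01  0.01] gw 0.997 gf 0.0 p [585.   37.3 220.1] q6 -1.137
False
down t 6.5 F [-0.7  0.1 -0.2] M [-0.01 -0.03 -0.03] gw 1.002 gf 0.0 p [585.2  37.3 140.4] q6 -1.137
closed t 7.1 F [-3.  -0.1  4.7] M [0.11 0.51 0.07] gw 0.177 gf 48.0 p [584.9  37.4 140.3] q6 -1.137
1.5 t 7.5 F [-3.4  0.1  6. ] M [0.05 0.55 0.07] gw 0.18 gf 48.0 p [584.9  37.4 140.3] q6 -1.163
3 t 8.0 F [-2.8  0.9  5.9] M [0.08 0.58 0.11] gw 0.178 gf 48.0 p [584.9  37.4 140.3] q6 -1.189
0 t 8.4 F [-1.5  0.8  5.8] M [ 0.08  0.49 -0.19] gw 0.182 gf 48.0 p [584.9  37.4 140.3] q6 -1.137
-1.5 t 8.9 F [-3.   0.6  5.7] M [ 0.03  0.42 -0.08] gw 0.18 gf 48.0 p [584.9  37.4 140.3] q6 -1.111
-3 t 9.3 F [-3.7  0.9  4.6] M [0.08 0.45 0.31] gw 0.178 gf 48.0 p [585.   37.3 140.3] q6 -1.085
0 t 9.8 F [-3.2  0.3  5.8] M [0.02 0.54 0.19] gw 0.181 gf 48.0 p [584.9  37.4 140.3] q6 -1.137
```

```bash
python3 - <<'E'
from h import *
for a in(-3,-4.5,-3,0,3,4.5,6):
    turn(a);hold(.15);print(a,read_force().round(1),"Mz",read_ft_torque().round(2))
    if abs(read_ft_torque()[2])>0.7: break
print(read_t())
E
```

```text
-3 [-3.5  0.6  5.1] Mz [0.05 0.46 0.23]
-4.5 [-2.8  0.9  5.2] Mz [-0.09  0.49  1.19]
10.5917
```

Turning it clockwise is blocked (1.19 N m at -4.5°), so it gives counter-clockwise. I'll turn it +74°.

```bash
python3 - <<'E'
from h import *
for a in(0,6,20,38,56,74):
    turn(a);st(a)
    if abs(read_ft_torque()[2])>0.7: print("STOP");break
else:
    open_gripper();move_straight([*C,225],max_speed=120)
    th=np.radians(W+74);move_ptp([*(C-[60,0]),330],rot(np.radians(158)))
    w=snapshot("wrist");np.savez("w2.npz",**w);cv2.imwrite("pics/w2.png",w["image"][:,:,::-1])
st()
E
```

```text
0 t 10.8 F [-2.5 -0.   5.4] M [0.13 0.54 0.21] gw 0.184 gf 44.0 p [584.9  37.4 140.3] q6 -1.138
6 t 11.1 F [-3.9  0.5  7.4] M [0.13 0.77 0.25] gw 0.177 gf 44.0 p [584.8  37.4 140.3] q6 -1.243
20 t 11.5 F [-5.9  0.8  8.1] M [0.21 1.11 0.24] gw 0.181 gf 45.0 p [584.6  37.5 140.3] q6 -1.487
38 t 12.0 F [-8.7  1.5 10.3] M [0.18 1.56 0.18] gw 0.179 gf 45.0 p [584.2  37.4 140.3] q6 -1.801
56 t 12.4 F [-9.9 -1.3 12.3] M [0.04 2.   0.23] gw 0.18 gf 45.0 p [583.9  37.3 140.3] q6 -2.115
74 t 12.9 F [-12.9  -2.   12.7] M [-0.29  2.46  0.2 ] gw 0.183 gf 46.0 p [583.7  37.1 140.3] q6 -2.429
 t 15.7 F [-1.2  0.5  0.1] M [-0.   -0.02  0.03] gw 1.0 gf 0.0 p [525.   37.3 329.4] q6 -1.117
```

View pics/w2.png

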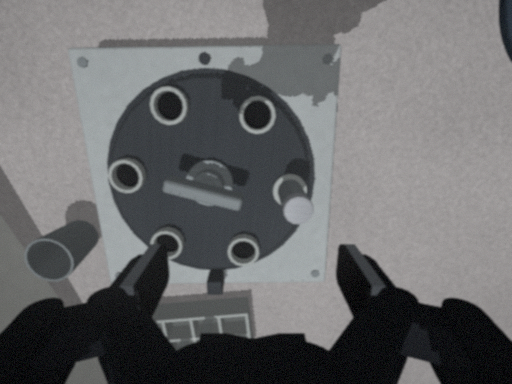

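The wing now points about 70° off its start, from (165,188) to (240,203), and the rotor hasn't moved. Next I'll average the centre, canister and wing measurements from this opposite view with the first one.

```bash
python3 - <<'E'
from h import *
s=dict(np.load("w2.npz"))
f=lambda u,v,z:ray(s,(u,v),z)
ang=lambda v:np.degrees(np.arctan2(v[1],v[0]))
a,b,c,d=[f(*p,98) for p in((169,104),(243,250),(257,114),(167,243))]
C=(a+b+c+d)/4;print("C",(a+b)/2,(c+d)/2,C)
print([round((ang(p-C))%60,1) for p in(a,b,c,d)])
q=[f(*p,70) for p in((83,62),(327,59),(315,273))];print("screw ctr",(q[0]+q[2])/2,ang(q[0]-q[1]),ang(q[2]-q[1]))
w1,w2=f(164,187,146),f(241,203,146);print("wing",(w1+w2)/2,ang(w1-w2))
can=f(298,210,164);print("can",can,ang(can-C),np.linalg.norm(can-C))
C=np.array([584.6,36.5])
for g in (90,0,45,-45,180):
  for d in (0,-42,-84):
    t=np.radians(152.6+d);q=inverse_kinematics([*(C+105*np.array([np.cos(t),np.sin(t)])),150],rot(t+np.radians(g)));print(g,d,None if q is None else np.round(q,2))
E
```

```text
C [583.14362182  35.40244725] [583.13685916  35.7797174 ] [583.14024049  35.59108233]
[np.float64(32.2), np.float64(32.2), np.float64(32.3), np.float64(32.5)]
screw ctr [584.22706021  37.66803668] -21.2234567411655 68.98292770432379
wing [583.59055965  36.88535336] -34.30759041519473
can [491.77928853  85.59533953] 151.3069500304134 104.1501285725802
90 0 [ 0.17  0.25 -0.25  1.07  0.   -2.49]
90 -42 [ 0.24  0.38 -0.07  1.12  0.   -1.69]
90 -84 [ 0.21  0.53  0.17  1.2   0.   -0.99]
0 0 [ 0.17  0.25 -0.25  1.07 -0.   -0.92]
0 -42 [ 0.24  0.38 -0.07  1.12  0.   -0.12]
0 -84 [0.21 0.53 0.17 1.2  0.   0.59]
45 0 [ 0.17  0.25 -0.25  1.07  0.   -1.71]
45 -42 [ 0.24  0.38 -0.07  1.12  0.   -0.9 ]
45 -84 [ 0.21  0.53  0.17  1.2   0.   -0.2 ]
-45 0 [ 0.17  0.25 -0.25  1.07  0.   -0.14]
-45 -42 [ 0.24  0.38 -0.07  1.12  0.    0.67]
-45 -84 [0.21 0.53 0.17 1.2  0.   1.37]
180 0 [ 0.17  0.25 -0.25  1.07  0.    2.22]
180 -42 [ 0.24  0.38 -0.07  1.12  0.    3.02]
180 -84 [ 0.21  0.53  0.17  1.2  -0.   -2.56]
```

```bash
cat >> h.py <<'E'
C=np.array([584.7,36.8])
def at(deg,z,r=105):
    t=np.radians(deg);return [*(C+r*np.array([np.cos(t),np.sin(t)])),z],rot(t+np.pi/2)
E
python3 - <<'E'
from h import *
move_ptp(*at(152.5,225));print(move_straight(at(152.5,150)[0],max_speed=90,threshold=8));st("down")
gripper_close(50);st("closed")
for d in np.linspace(152.5,68.9,9)[1:]:
    move_straight(*at(d,150),max_speed=60);st(round(d,1))
    if np.linalg.norm(read_force())>40: print("STOP");break
E
```

```text
False
down t 17.9 F [0.2 0.  0.3] M [-0.05 -0.02 -0.01] gw 0.998 gf 0.0 p [491.9  85.3 150.5] q6 -2.49
closed t 18.4 F [-2.  -0.4  5.8] M [-0.05  0.41 -0.08] gw 0.368 gf 49.0 p [491.7  85.3 150.3] q6 -2.49
142.0 t 18.9 F [-1.3  0.1  6.1] M [-0.05  0.15 -0.15] gw 0.372 gf 49.0 p [502.2 101.5 150.3] q6 -2.281
131.6 t 19.4 F [ 1.1 -0.2  6. ] M [-0.19 -0.01 -0.12] gw 0.366 gf 49.0 p [515.3 115.3 150.3] q6 -2.078
121.2 t 19.8 F [ 1.6 -1.3  4.8] M [-0.31 -0.   -0.14] gw 0.371 gf 49.0 p [530.7 126.5 150.3] q6 -1.882
110.7 t 20.3 F [ 1.1 -1.7  5.5] M [-0.36 -0.07 -0.12] gw 0.373 gf 49.0 p [547.9 134.8 150.3] q6 -1.693
100.2 t 20.8 F [ 0.6 -2.5  5.7] M [-0.4   0.05 -0.14] gw 0.368 gf 49.0 p [566.4 139.7 150.4] q6 -1.509
89.8 t 21.2 F [-1.  -3.8  6.8] M [-0.56  0.09 -0.05] gw 0.371 gf 49.0 p [585.4 141.3 150.4] q6 -1.332
79.4 t 21.7 F [-0.3 -3.6  6.5] M [-0.55  0.14 -0.12] gw 0.374 gf 49.0 p [604.3 139.4 150.3] q6 -1.159
68.9 t 22.2 F [-1.5 -2.9  5.7] M [-0.5   0.2  -0.04] gw 0.368 gf 50.0 p [622.7 134.1 150.3] q6 -0.992
```

```bash
python3 - <<'E'
from h import *
open_gripper();move_straight(at(68.9,225)[0],max_speed=120);st()
u=np.array([np.cos(np.radians(69)),np.sin(np.radians(69))])
move_ptp([*(C+40*u),320],rot(np.radians(-21)))
w=snapshot("wrist");np.savez("w3.npz",**w);cv2.imwrite("pics/w3.png",w["image"][:,:,::-1]);st()
E
```

```text
t 23.5 F [ 0.3  0.6 -0.9] M [ 0.02 -0.02 -0.03] gw 0.998 gf 0.0 p [622.3 134.7 224.3] q6 -0.989
 t 26.1 F [-0.6  0.5  0.2] M [-0.02  0.01  0.03] gw 1.001 gf 0.0 p [599.   74.2 319.9] q6 2.06
```

View pics/w3.png

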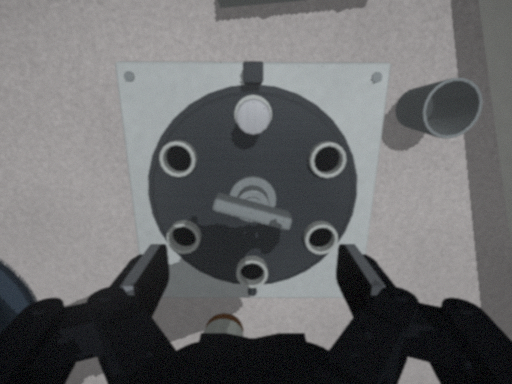

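The canister, at (253,115), lines up by eye with the post at (253,72). The other sleeves are at (178,158), (328,160), (184,236), (321,237) and (252,271), and the cap is at (252,292). I'll put numbers on that.

```bash
python3 - <<'E'
from h import *
s=dict(np.load("w3.npz"))
f=lambda u,v,z:ray(s,(u,v),z)
ang=lambda v:np.degrees(np.arctan2(v[1],v[0]))
a,b,c,d,e=[f(*p,98) for p in((178,158),(321,237),(328,160),(184,236),(252,271))]
K=(a+b+c+d)/4;print(K,"rotor",ang(a-b)-60,ang(c-d)+60,ang(K-e),"can",ang(f(253,115,164)-K))
q=[f(*p,70) for p in((129,76),(377,77))];print("unit",ang(q[0]-q[1]),"blank",ang(K-f(252,292,75)),"post",ang(f(253,67,102)-K),ang(f(253,83,75)-K))
E
```

```text
[586.43417665  38.86543622] rotor 68.89982561708862 68.1596836088914 68.51017983661472 can 69.07263682860533
unit 158.85825655870195 blank 68.68567236631615 post 69.02961820069135 68.99130484420603
```

```bash
python3 - <<'E'
from h import *
C[:]=(584.7,36.8)
move_ptp([*C,225],rot(np.radians(W+74)));print(move_straight([*C,140],max_speed=70,threshold=8))
gripper_close(40);st("closed")
for a in(56,38,20,6,0,-1.5,-3,-4,-4.6,-5.2,-5.8):
    turn(a);hold(.1);st(a)
    if a<6 and read_ft_torque()[2]>0.8: print("snug");break
    if np.linalg.norm(read_force())>40: print("STOP");break
E
```

```text
False
closed t 31.9 F [-3.6 -4.3  5.5] M [-0.53  0.61  0.11] gw 0.181 gf 49.0 p [584.5  36.5 140.3] q6 -2.43
56 t 32.4 F [-3.8 -4.1  4.7] M [-0.48  0.65 -0.27] gw 0.179 gf 49.0 p [584.5  36.4 140.3] q6 -2.115
38 t 33.0 F [-3.6 -3.1  6. ] M [-0.56  0.56 -0.23] gw 0.173 gf 49.0 p [584.5  36.4 140.3] q6 -1.801
20 t 33.6 F [-3.2 -3.   7. ] M [-0.58  0.59 -0.23] gw 0.179 gf 49.0 p [584.5  36.4 140.3] q6 -1.487
6 t 34.1 F [-3.8 -3.8  6.6] M [-0.59  0.58 -0.22] gw 0.181 gf 49.0 p [584.5  36.4 140.3] q6 -1.242
0 t 34.4 F [-2.9 -2.6  6.2] M [-0.61  0.6  -0.24] gw 0.181 gf 49.0 p [584.5  36.4 140.3] q6 -1.138
-1.5 t 34.8 F [-4.5 -3.6  5.9] M [-0.64  0.59 -0.08] gw 0.182 gf 49.0 p [584.5  36.4 140.3] q6 -1.112
-3 t 35.1 F [-3.7 -4.1  4.7] M [-0.61  0.64  0.21] gw 0.182 gf 49.0 p [584.5  36.4 140.3] q6 -1.086
-4 t 35.5 F [-3.2 -3.8  6.7] M [-0.77  0.62  0.97] gw 0.182 gf 50.0 p [584.5  36.4 140.3] q6 -1.069
snug
```

Snug at the stop. Now I'll release, back off and check.

```bash
python3 - <<'E'
from h import *
open_gripper();move_straight([*C,225],max_speed=120)
u=np.array([np.cos(np.radians(69)),np.sin(np.radians(69))])
move_ptp([*(C+40*u),320],rot(np.radians(-21)))
w=snapshot("wrist");np.savez("w4.npz",**w);cv2.imwrite("pics/w4.png",w["image"][:,:,::-1]);st()
E
```

```text
t 39.7 F [-0.  -0.5 -0.7] M [-0.06 -0.06 -0.01] gw 1.004 gf 0.0 p [599.   74.1 319.9] q6 2.06
```

View pics/w4.png

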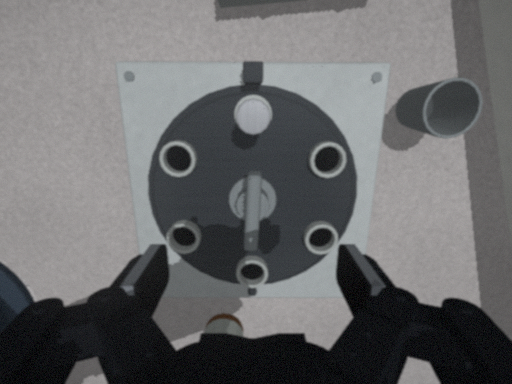

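The wing, from (255,172) to (251,250), is back in line as at the start. The canister at (253,115) is still beside the post at (253,72), and nothing else has moved.

```bash
python3 -c "
from bench import *
print(job_done())"
```

```text
the job is handed in; nothing more can be done
None
```

The job is handed in at about 40 s: I undid the nut counter-clockwise by about 74°, turned the rotor about 84° clockwise so the canister stands within about half a degree of square to the post, then turned the nut back snug against its stop and let go; the bottle, rack and beaker were not touched.

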